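# Turn the preheated griddle down for eggs

### The job

The griddle is hot and eggs come next: with a fingertip, push the heat lever of the half where the orange egg mould stands round until it points at the smallest dot (low), and push the other half's lever all the way round to the ring mark (off). Only push the levers, never pinch them between the fingers, do not touch the hot plate, and leave everything else standing where it is.

Things in the scene. Friction and masses are not known exactly. Their poses are not given: they have to be found in the camera images.
- griddle: Fixed two-zone steel griddle, 400 (x) by 500 (y) mm, at a different place and yaw each time. Origin: centre of its underside. x points from the robot's side to the back, y to the cook's left, z up. Its front 140 mm (x -200 to -60) is a level control deck, top 90 mm above the counter, with one heat lever per half of the plate. Splash guards round the plate reach 165 mm.
- cooking_plate: The dark hot iron plate of the griddle, 232 by 484 mm, top 104 mm above the counter, its front edge 62 mm behind the lever axes. Origin: centre of its underside. A thin line at griddle y = 0 parts the left zone (y > 0) from the right zone (y < 0). Not to be touched.
- left_lever (a joint): Left zone's heat lever (rad): a black bar turning flat over the deck about left_hub, growing counter-clockwise from above, stops at 0 and 2.70. 0 = off, bar points to griddle +y (cook's left); 1.57 = bar points to griddle -x (at the cook). Marks: ring at 0 (off), smallest dot 0.87 (low), middle dot 1.745, biggest dot 2.618 (high). Starts at 1.4 to 2.6. Stays where left; 2 to 3 N at its end turns it.
- right_lever (a joint): Right zone's heat lever (rad), about right_hub: same lever, same directions, marks and stops as left_lever (off again points to the cook's left).
- egg_mould: Orange silicone egg mould, loose on the plate: two open rings 90 mm across side by side, 186 mm long along its x, 18 mm high, a tab at each end to 40 mm. Origin: centre of its underside. It stands on the left or the right zone: that is the zone for the eggs. About 90 g.
- grill_press: Grill press parked on the other zone: dark steel plate 180 by 105 by 9 mm with a wooden bar handle 24 mm thick, its axis 50 mm up. Origin: centre of its underside. About 0.85 kg. Not to be moved.
- left_hub (a point): Point on the left lever's axis, at the height of the deck's surface (griddle x -100, y +120 mm, 90 mm above the counter). The round hub is 36 mm across and 32 mm high; the marks lie 84 mm from the axis.
- left_tip (a point): Middle of the outer end of the left lever's bar, 70 mm from the axis and 18 mm above the deck. The bar is 14 mm thick, its underside 6 mm and its top 30 mm above the deck, with a white line along its top.
- left_low_mark (a point): Centre of the smallest black dot (11 mm across, low heat) of the left lever, on the deck.
- left_off_mark (a point): Centre of the black-and-white ring (22 mm across, off) of the left lever, on the deck.
- left_pad_down: Grip pad on that flank of the left lever's bar which is pushed to turn the heat down (the bar's counter-clockwise flank), 21 to 67 mm from the axis, 8 to 26 mm above the deck. Origin on the lever's axis at deck height.
- left_pad_up: Grip pad on the opposite (clockwise) flank of the left lever's bar, pushed to turn the heat up. Same sizes and origin.
- right_hub (a point): Point on the right lever's axis, at the height of the deck's surface (griddle x -100, y -120 mm, 90 mm above the counter). The round hub is 36 mm across and 32 mm high; the marks lie 84 mm from the axis.
- right_tip (a point): Middle of the outer end of the right lever's bar, 70 mm from the axis and 18 mm above the deck. The bar is 14 mm thick, its underside 6 mm and its top 30 mm above the deck, with a white line along its top.
- right_low_mark (a point): Centre of the smallest black dot (11 mm across, low heat) of the right lever, on the deck.
- right_off_mark (a point): Centre of the black-and-white ring (22 mm across, off) of the right lever, on the deck.
- right_pad_down: Grip pad on that flank of the right lever's bar which is pushed to turn the heat down (the bar's counter-clockwise flank), 21 to 67 mm from the axis, 8 to 26 mm above the deck. Origin on the lever's axis at deck height.
- right_pad_up: Grip pad on the opposite (clockwise) flank of the right lever's bar, pushed to turn the heat up. Same sizes and origin.
- glass_bowl: Empty glass bowl, 150 mm across, 70 mm high, in the upper wooden stacking tray left of the griddle. Bystander. Origin: centre of its underside.
- ladle: Steel ladle, 280 mm long, lying in the upper tray. Bystander. Origin: under the middle of its cup.
- crock: White ceramic utensil crock, 126 mm across, 150 mm high, with a black nylon spatula standing in it to about 335 mm. Right of the griddle. Bystander. Origin: centre of its underside.
- oil_bottle: Amber oil bottle, 64 mm across, 240 mm high, right of the griddle. Bystander. Origin: centre of its underside.
- salt_shaker: Steel salt shaker, 48 mm across, 77 mm high, left of the griddle's front. Bystander. Origin: centre of its underside.
- egg_tray: Cardboard tray of six brown eggs, 105 by 155 mm, 70 mm high, right of the griddle's front. Bystander. Origin: centre of its underside.

How it is judged:
At the end, for the whole second after the job is handed in: The lever of the zone with the egg mould reads 0.73 to 1.01 rad (points at the smallest dot within 8 degrees), the other lever reads below 0.10 rad (within 6 degrees of its off stop), and both are at rest (((y of egg_mould in the frame of griddle above 0 m and value of joint left_lever between 0.73 and 1.01 rad and value of joint right_lever below 0.1 rad) or (y of egg_mould in the frame of griddle below 0 m and value of joint right_lever between 0.73 and 1.01 rad and value of joint left_lever below 0.1 rad)) and velocity of joint left_lever between -0.05 and 0.05 rad/s and velocity of joint right_lever between -0.05 and 0.05 rad/s); the robot touches nothing.
It fails at once if the bowl, ladle, crock, oil bottle, salt shaker or egg tray is lifted or moved more than 20 mm (distance of any of glass_bowl, ladle, crock, oil_bottle, salt_shaker, egg_tray from where it was at the start of the episode above 0.02 m).
It fails at once if the egg mould or the grill press is lifted or moved more than 20 mm (distance of any of egg_mould, grill_press from where it was at the start of the episode above 0.02 m).
It fails at once if a lever is pinched between the fingers (both flanks pressed at once) instead of pushed ((contact force between the fingers and left_pad_down above 0.5 N and contact force between the fingers and left_pad_up above 0.5 N) or (contact force between the fingers and right_pad_down above 0.5 N and contact force between the fingers and right_pad_up above 0.5 N)).
It fails at once if the robot touches the hot cooking plate (contact force between any of the fingers, the arm and cooking_plate above 0.5 N).
It also fails if it takes over 61 s, if anything falls off the work surface, if the arm or the gripper's body presses on something with over 40 N, if the wrist force passes 120 N, or if a joint passes its speed limit or range.

### The arm

A 6-joint arm with a two-finger parallel gripper is mounted at the origin on the work surface. World frame = base frame: x ahead of the robot, y to its left, z up, the work surface at z = 0. Lengths are in m, angles in rad, forces in N, time in s.
With the tool pointing down it reaches from about 0.25 to 0.775 m from the base axis. Payload 4 kg.
Tool frame: the origin (TCP) lies on the centre line of the jaws, within the pads' length; the fingertips stand 8 mm ahead of it and the grasp point (between the pads) lies 11 mm behind it; z points along the fingers, y is the direction in which the jaws open and shut (so a half turn about z gives the same grasp; the last joint's range is limited). The gripper opens to 94 mm and grips with 3 to 60 N. Pads are 16 mm wide; open, the fingers measure 119 mm over their backs; the gripper's body (75 mm by 177 mm) begins 78 mm behind the grasp point.
Start: joints at [-1.296, 0.087, 1.371, -0, 1.684, -0.103], TCP at [0.203, -0.511, 0.214] pointing down, gripper open.
Joint ranges: [-3.1, 3.1], [-0.76, 2.03], [0.27, 2.55], [-1.08, 4.22], [0.17, 2.65], [-2.57, 2.57]. Speed limits (rad/s): [2.79, 2.79, 3.14, 3.14, 3.14, 3.14].

### API

Orientations are given as [roll, pitch, yaw] about the fixed x, y, z axes, in that order (R = Rz(yaw) Ry(pitch) Rx(roll)).
In Python, from bench import robot, cams, close_job gives the robot as it stands.
- The arm moves only by the tool arm_command, never from a script. Its argument "plan" is one flat list of numbers, 7 for each row, row after row: the shift along the tool's x, y, z in cm, then the turn, a rotation vector about the tool's x, y, z in degrees, then the closure, from 0 (fully open) to 1 (shut). A call has 1 to 8 rows; each row shifts and turns the commanded pose from where the row before left it, along the tool's axes as they then stand; what a row does not reach is not made up. A row lasts 1/8 s, in which the tool goes at most 62.5 mm and 10.7 degrees, less where a joint would pass 70% of its speed; a pose out of reach is approached as far as the arm can. A call with a gripper value outside its range is refused whole. The fingers move at their own pace and stop on an object; the grip force is fixed at half the most. Time passes only in rows, so rows that do not move let the fingers close. It gives the time, the measured TCP pose, the force and the opening at its end, in the units of the state.
- robot.get_obs(): the state, without advancing time (a new reading comes with each control period).
- cams.snapshot(name): name is "scene" or "top"; returns a dict with "pixels" (420x560x3 uint8, red, green, blue), "fov_y" (degrees; the focal length in pixels is half the picture's height over the tangent of half this angle, whatever the lens; pixels are square), "cx", "cy" (the principal point, pixels), "camera_from_world" (4x4, takes a point from world to camera coordinates). Camera axes: x right, y up, looking along -z (the intrinsics and any distortion apply to the point x, -y, -z); pixel columns grow to the right and rows downward; lengths in m; the calibration is good to about 2 mm. A picture is of the moment at which its call begins. There is no depth.
- close_job(): hands the job in, once; it reports no verdict.
The state is a dict: "time": time; "joint_positions": joint angles; "qvel": joint speeds; "joint_torque": joint torques, N m; "tool_pos": TCP position; "ee_rot": TCP orientation; "wrist_force": force on the tool from outside, world axes, zero at the start; "wrist_torque": the same for the moment, N m; "width": finger opening in m.
Only numpy, scipy, OpenCV 4.12 (cv2) and the standard library are available. Lean on these libraries where they do the work, as an engineer would, in place of code of your own. Each camera call takes 0.05 s, during which the arm holds its last target.

## Working session

There is one attempt and no reset: what is moved stays moved. The work goes in short steps, Python scripts to look and compute and a tool call to move; the robot and the scene stay as the last step left them, time stands still between calls to the robot, and variables do not carry over. Pictures are saved under pics/ and viewed, and the job is handed in when it is done.

Besides the shell and the picture viewer there is one more tool, called after ">>>" as a command line: name --argument value ..., lists and objects as JSON in quotes. arm_command: Moves the arm, as the interface text tells. Its arguments: {"type":"object","properties":{"plan":{"type":"array","items":{"type":"number"}}},"required":["plan"]}

```bash
mkdir -p pics; ls
python3 - <<'E'
from bench import robot,cams
import cv2,numpy as np
print(robot.get_obs())
for n in("scene","top"):
    s=cams.snapshot(n); cv2.imwrite(f"pics/{n}0.png",s["pixels"][:,:,::-1])
    print(n,{k:v for k,v in s.items() if k!="pixels"})
E
```

```text
pics
{'time': 0.0, 'joint_positions': array([-1.29606149e+00,  8.79408581e-02,  1.37221572e+00, -6.19070191e-05,
        1.68360604e+00, -1.03086189e-01]), 'qvel': array([-0.00052011,  0.00195893, -0.00013702,  0.00130733, -0.00089556,
       -0.0010571 ]), 'joint_torque': array([ 9.64396895e-04, -3.40182281e+01, -3.02422535e+01,  7.19157024e-02,
        3.31502210e-02, -1.74951247e-04]), 'tool_pos': array([ 0.20273259, -0.51070712,  0.21233145]), 'ee_rot': array([-3.13942788e+00, -1.62094604e-04,  3.77813950e-01]), 'wrist_force': array([-0.04076009, -0.32865654, -0.86142453]), 'wrist_torque': array([ 0.01359938, -0.03412928,  0.00729094]), 'width': 0.0942925931156205}
scene {'fov_y': 56.78752613920403, 'cx': 287.5155894571326, 'cy': 207.7997788488303, 'camera_from_world': array([[ 0.60265652,  0.79783522, -0.01625093, -0.30548859],
       [-0.50120551,  0.39428262,  0.77028193,  0.20472796],
       [ 0.62096551, -0.45607037,  0.6374964 , -1.81250403],
       [ 0.        ,  0.        ,  0.        ,  1.        ]])}
top {'fov_y': 50.09759779755887, 'cx': 288.1249075485011, 'cy': 209.40827874072022, 'camera_from_world': array([[-0.01220633, -0.99987577, -0.00997218,  0.00608407],
       [ 0.98622352, -0.01368379,  0.16485122, -0.57311729],
       [-0.1649672 , -0.00782257,  0.98626803, -1.29034603],
       [ 0.        ,  0.        ,  0.        ,  1.        ]])}
```

View pics/scene0.png

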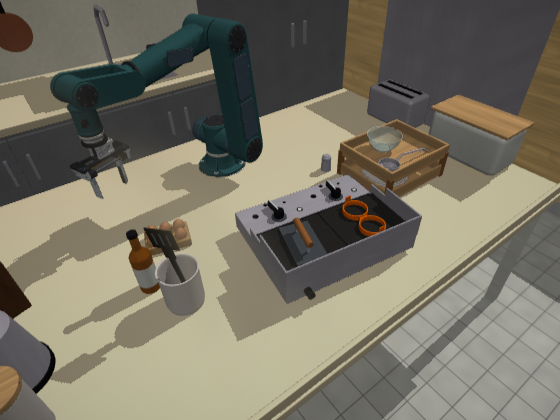

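View pics/top0.png

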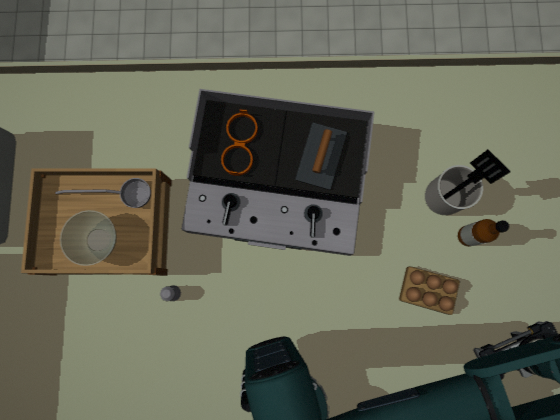

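The mould is on the left zone (top view about (240,143)) and the press on the right (about (322,155)). Both levers, with hubs near (231,201) and (313,211), point toward the cook. Next I'll zoom in on the deck.

Run:
```python
import cv2
a=cv2.imread("pics/top0.png")[165:260,175:375]
cv2.imwrite("pics/z.png",cv2.resize(a,None,fx=4,fy=4,interpolation=cv2.INTER_CUBIC))
```

```text
(no output)
```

View pics/z.png

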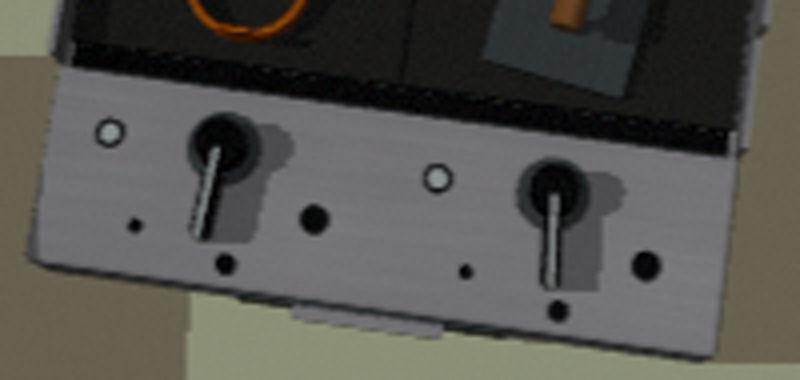

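The zoomed view shows rings at (110,133) and (437,178), small dots at (135,226) and (466,271), and the levers' white lines ending near (198,238) and (550,287). I'll fit the griddle pose from the eight marks.

```bash
cat > h.py <<'E'
import numpy as np,cv2
from bench import robot,cams
def ray(s,u,v,z):
    H,W=s["pixels"].shape[:2]; f=H/2/np.tan(np.radians(s["fov_y"]/2))
    T=s["camera_from_world"]; R=T[:3,:3]; o=-R.T@T[:3,3]
    d=R.T@np.array([(u-s["cx"])/f,-(v-s["cy"])/f,-1]); return (o+d*(z-o[2])/d[2])[:2]
def proj(s,p):
    H=s["pixels"].shape[0]; f=H/2/np.tan(np.radians(s["fov_y"]/2))
    T=s["camera_from_world"]; c=T[:3,:3]@np.asarray(p)+T[:3,3]
    return np.array([s["cx"]-f*c[0]/c[2],s["cy"]+f*c[1]/c[2]])
G=[]
for y in(.12,-.12):
    for a in(0,.87,1.745,2.618): G.append([-.1-.084*np.sin(a),y+.084*np.cos(a)])
G=np.array(G)
def fit(A,B):
    a=A-A.mean(0);b=B-B.mean(0); th=np.arctan2((a[:,0]*b[:,1]-a[:,1]*b[:,0]).sum(),(a*b).sum())
    R=np.array([[np.cos(th),-np.sin(th)],[np.sin(th),np.cos(th)]]); return th,R,B.mean(0)-R@A.mean(0)
E
python3 - <<'E'
from h import *
s=cams.snapshot("top"); g=cv2.cvtColor(s["pixels"],cv2.COLOR_RGB2GRAY).astype(float)
Z=np.array([(110,133),(135,226),(226,264),(315,219),(437,178),(466,271),(559,311),(646,265)],float)
P=(Z+.5)/4-.5+[175,165]
Q=[]
for i,p in enumerate(P):
    r=5; x0,y0=np.round(p).astype(int)-r; w=g[y0:y0+2*r+1,x0:x0+2*r+1]
    yy,xx=np.mgrid[y0:y0+2*r+1,x0:x0+2*r+1]
    m=np.clip(np.median(w)-12-w,0,None)*(np.hypot(xx-p[0],yy-p[1])<4)
    Q.append([(m*xx).sum()/m.sum(),(m*yy).sum()/m.sum()])
Q=np.array(Q); print(np.round(Q-P,2).tolist())
for X in(P,Q):
    W=np.array([ray(s,*q,.09) for q in X]); th,R,t=fit(G,W)
    print("yaw",th,"t",t,"res mm",np.round((W-(G@R.T+t))*1000,1).tolist())
np.savez("pose.npz",th=th,R=R,t=t)
for hub,(e) in(((-.1,.12),[(215,150),(198,238)]),((-.1,-.12),[(554,195),(550,287)])):
    L=[R.T@(ray(s,*((np.array(q)+.5)/4-.5+[175,165]),.12)-t) for q in e]
    d=L[1]-L[0]; d2=L[1]-np.array(hub)
    print("lever",np.arctan2(-d[0],d[1]),np.arctan2(-d2[0],d2[1]),L,"hub w",R@hub+t)
E
```

```text
[[0.02, -0.02], [-0.04, -0.19], [-0.22, -0.01], [-0.21, 0.05], [0.11, 0.12], [-0.15, 0.17], [-0.31, -0.04], [-0.11, 0.08]]
yaw -0.15159393497803764 t [0.67138029 0.03064584] res mm [[0.1, -0.2], [-0.3, 0.3], [0.1, -0.3], [0.3, -0.3], [-0.0, 0.4], [0.3, 0.2], [-0.5, -0.5], [0.1, 0.4]]
yaw -0.15343955553893898 t [0.67126292 0.03071047] res mm [[-0.1, -0.4], [0.0, 0.1], [-0.0, -0.0], [0.1, -0.0], [-0.2, -0.2], [-0.0, 0.2], [-0.1, -0.0], [0.3, 0.3]]
lever 1.5452054974022593 1.5334632188399695 [array([-0.10676719,  0.12099949]), array([-0.17029719,  0.12262563])] hub w [0.59077838 0.16458443]
lever 1.6599792616739468 1.6568264425456871 [array([-0.10535162, -0.12025609]), array([-0.17001754, -0.12603852])] hub w [ 0.55409722 -0.07259586]
```

Griddle yaw is -0.153 rad with sub-mm residuals. The left lever reads about 1.54 and the right about 1.66. First I'll shut the gripper and turn it to yaw 1.50, which makes tool x the push direction for the right lever.

>>> arm_command --plan '[0, 0, -0.5, 0, 0, -8, 1, 0, 0, -0.5, 0, 0, -8, 1, 0, 0, -0.5, 0, 0, -8, 1, 0, 0, -0.5, 0, 0, -8, 1, 0, 0, 0, 0, 0, -8, 1, 0, 0, 0, 0, 0, -8, 1, 0, 0, 0, 0, 0, -8, 1, 0, 0, 0, 0, 0, -8.5, 1]'

```text
time: 1.15
tool_pos: [0.2028, -0.511, 0.233]
ee_rot: [-3.141, -0.001, 1.508]
wrist_force: [1.0, -0.2, 0.2]
width: 0.0175
```

```bash
cat >> h.py <<'E'
def rel(hub,a,px=-.035,r=.05):
    "tool-frame shift (cm) to reach pre-contact by lever angle a"
    d=np.load("pose.npz"); h=d["R"]@hub+d["t"]; w=a+float(d["th"])
    x=np.array([np.cos(w),np.sin(w)]); y=np.array([np.sin(w),-np.cos(w)])
    tgt=h+px*x-r*y
    o=robot.get_obs(); yw=o["ee_rot"][2]; D=tgt-o["tool_pos"][:2]
    X=np.array([np.cos(yw),np.sin(yw)]); Y=np.array([np.sin(yw),-np.cos(yw)])
    q=o["tool_pos"][:2]-h
    print("pos",o["tool_pos"],"rpy",o["ee_rot"],"t",o["time"],"w",o["width"],"F",o["wrist_force"],"tgt",tgt)
    print("shift cm",100*D@X,100*D@Y,"turn deg",np.degrees(yw-w),"tcp rel hub in tool cm",100*q@X,100*q@Y)
LH=np.array([-.1,.12]);RH=np.array([-.1,-.12])
E
python3 -c "
from h import *
rel(RH,1.657)"
```

```text
pos [ 0.20281905 -0.51102558  0.23300008] rpy [-3.14132092e+00 -8.01670149e-04  1.50840081e+00] t 1.15 w 0.017521280030855742 F [ 1.00782487 -0.17537125  0.16015099] tgt [ 0.50185871 -0.10415752]
shift cm 42.47229345224721 27.308746403824895 turn deg 0.2773327228622119 tcp rel hub in tool cm -45.94805070009126 -32.32562905683359
```

>>> arm_command --plan '[4.7, 3.0, 0, 0, 0, 0, 1, 4.7, 3.0, 0, 0, 0, 0, 1, 4.7, 3.0, 0, 0, 0, 0, 1, 4.7, 3.0, 0, 0, 0, 0, 1, 4.7, 3.0, 0, 0, 0, 0, 1, 4.7, 3.0, 0, 0, 0, 0, 1, 4.7, 3.0, 0, 0, 0, 0, 1, 4.7, 3.0, 0, 0, 0, 0, 1]'

```text
time: 2.15
tool_pos: [0.4683, -0.1506, 0.2333]
ee_rot: [-3.142, 0.0, 1.503]
wrist_force: [-0.8, -0.4, 0.3]
width: 0.0008
```

>>> arm_command --plan '[4.7, 3.2, 0, 0, 0, 0, 1, 0, 0, 2, 0, 0, 0, 1, 0, 0, 0, 0, 0, 0, 1, 0, 0, 0, 0, 0, 0, 1]'

```text
time: 2.65
tool_pos: [0.5025, -0.1079, 0.2138]
ee_rot: [-3.142, 0.0, 1.503]
wrist_force: [0.1, -0.6, -0.4]
width: 0.0005
```

```bash
python3 -c "
from h import *
rel(RH,1.657)
for n in ('top','scene'):
  s=cams.snapshot(n);cv2.imwrite(f'pics/{n}1.png',s['pixels'][:,:,::-1])
"
```

```text
pos [ 0.50250518 -0.10790196  0.21375429] rpy [-3.14158638e+00  2.03045792e-04  1.50276480e+00] t 2.65 w 0.0005275779548028054 F [ 0.14607449 -0.55574622 -0.38927982] tgt [ 0.50185871 -0.10415752]
shift cm 0.3691838044527267 -0.0899518875233743 turn deg -0.04558702501389488 tcp rel hub in tool cm -3.873160914610936 -4.907261777258965
```

View pics/scene1.png

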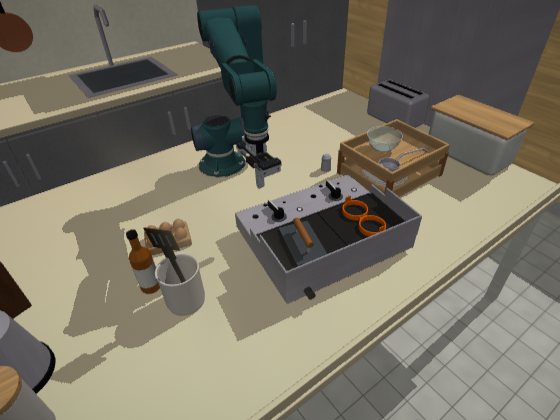

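View pics/top1.png

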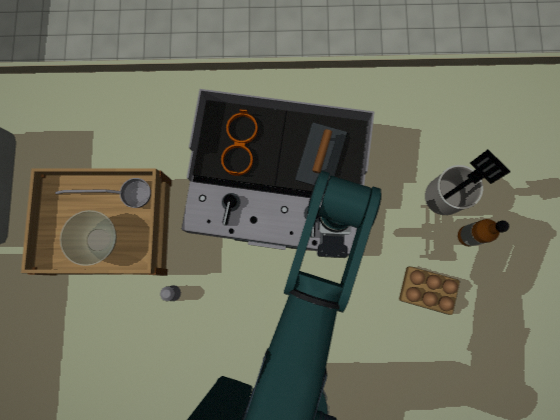

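The scene view shows the shut fingertips near (260,180), hovering right of the right lever. I'll descend beside the bar.

>>> arm_command --plan '[0, 0, 2.5, 0, 0, 0, 1, 0, 0, 2.5, 0, 0, 0, 1, 0, 0, 2.5, 0, 0, 0, 1, 0, 0, 2.7, 0, 0, 0, 1, 0, 0, 0, 0, 0, 0, 1]'

```text
time: 3.38
tool_pos: [0.5011, -0.1077, 0.1098]
ee_rot: [-3.138, -0.001, 1.502]
wrist_force: [0.1, 1.1, 1.0]
width: 0.0007
```

>>> arm_command --plan '[0.8, 0, 0, 0, 0, 0, 1, 0.8, 0, 0, 0, 0, 0, 1, 0.7, 0, 0, 0, 0, 0, 1, 0, 0, 0, 0, 0, 0, 1]'

```text
time: 3.88
tool_pos: [0.5048, -0.0841, 0.1124]
ee_rot: [3.14, 0.001, 1.505]
wrist_force: [0.1, -1.1, -0.1]
width: 0.0005
```

```bash
python3 -c "
from h import *
rel(RH,1.657)
for n in ('scene',):
  s=cams.snapshot(n);cv2.imwrite(f'pics/{n}2.png',cv2.resize(s['pixels'][150:260,210:370,::-1],None,fx=5,fy=5))
"
```

```text
pos [ 0.50477181 -0.0841411   0.11235226] rpy [3.13994111e+00 6.98172688e-04 1.50462385e+00] t 3.875 w 0.00046339247520803565 F [ 0.05837179 -1.14842335 -0.09596807] tgt [ 0.50185871 -0.10415752]
shift cm -2.016523754655972 -0.1583156594849373 turn deg 0.06092870152365035 tcp rel hub in tool cm -1.4781572351353258 -4.845403435307587
```

View pics/scene2.png

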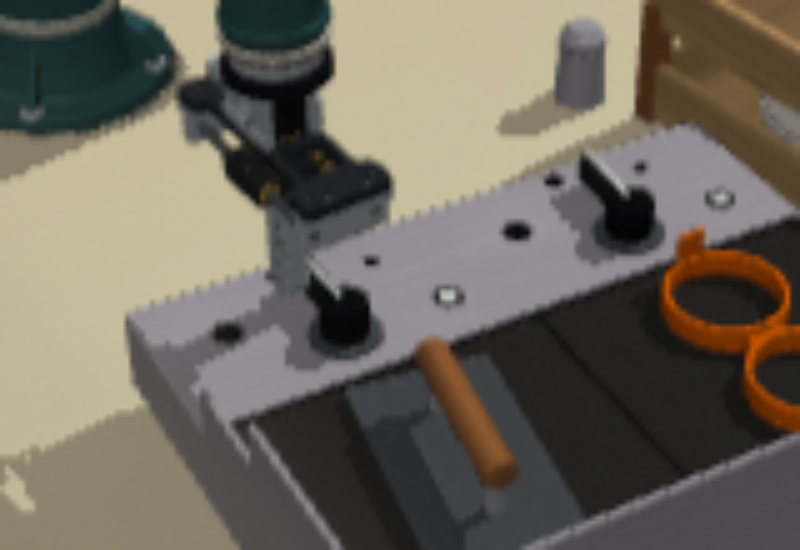

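The scene crop shows the finger just touching the right lever's right flank. Next, an arc about the hub, 5° per row.

>>> arm_command --plan '[0.43, -0.11, 0, 0, 0, 5, 1, 0.43, -0.11, 0, 0, 0, 5, 1, 0.43, -0.11, 0, 0, 0, 5, 1, 0.43, -0.11, 0, 0, 0, 5, 1, 0.43, -0.11, 0, 0, 0, 5, 1, 0.43, -0.11, 0, 0, 0, 5, 1, 0.43, -0.11, 0, 0, 0, 5, 1, 0.43, -0.11, 0, 0, 0, 5, 1]'

```text
time: 4.92
tool_pos: [0.5079, -0.0505, 0.1116]
ee_rot: [-3.141, 0.002, 0.802]
wrist_force: [-1.6, -2.1, 2.5]
width: 0.0004
```

```bash
python3 -c "
from h import *
rel(RH,1.657-.698)
for n in ('scene',):
  s=cams.snapshot(n);cv2.imwrite(f'pics/{n}3.png',cv2.resize(s['pixels'][150:260,210:370,::-1],None,fx=5,fy=5))
"
```

```text
pos [ 0.50785681 -0.05051358  0.11161306] rpy [-3.14132619e+00  2.00263442e-03  8.02228931e-01] t 4.925 w 0.0004179674227517741 F [-1.61721621 -2.06778689  2.48911556] tgt [ 0.49379152 -0.06320317]
shift cm -1.8899505108662764 -0.12910332299580976 turn deg -0.19088163683837853 tcp rel hub in tool cm -1.6266876003466317 -4.859208655496001
```

View pics/scene3.png

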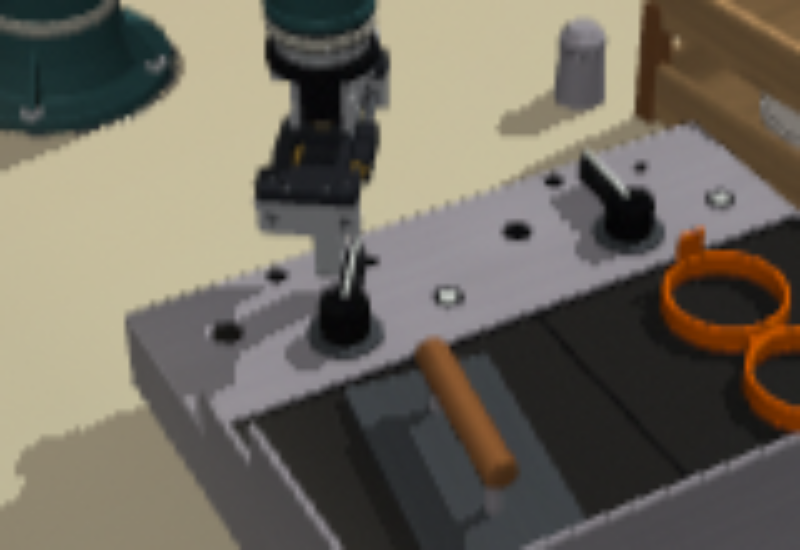

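The right lever follows and now points about at its low dot (crop pixel 372,260). I'll continue to the off stop.

>>> arm_command --plan '[0.45, -0.11, 0, 0, 0, 5, 1, 0.43, -0.11, 0, 0, 0, 5, 1, 0.43, -0.11, 0, 0, 0, 5, 1, 0.43, -0.11, 0, 0, 0, 5, 1, 0.43, -0.11, 0, 0, 0, 5, 1, 0.43, -0.11, 0, 0, 0, 5, 1, 0.43, -0.11, 0, 0, 0, 5, 1, 0.43, -0.11, 0, 0, 0, 5, 1]'

```text
time: 5.98
tool_pos: [0.533, -0.0256, 0.1113]
ee_rot: [-3.14, 0.003, 0.106]
wrist_force: [-2.7, -0.7, 2.4]
width: 0.0012
```

>>> arm_command --plan '[0.43, -0.11, 0, 0, 0, 5, 1, 0.43, -0.11, 0, 0, 0, 5, 1, 0.2, -0.06, 0, 0, 0, 2.5, 1, 0, 0, 0, 0, 0, 0, 1]'

```text
time: 6.48
tool_pos: [0.5438, -0.0222, 0.1112]
ee_rot: [-3.14, 0.002, -0.109]
wrist_force: [-2.3, 2.5, 0.8]
width: 0.0003
```

```bash
python3 -c "
from h import *
rel(RH,0)
for n in ('scene',):
  s=cams.snapshot(n);cv2.imwrite(f'pics/{n}4.png',cv2.resize(s['pixels'][150:260,210:370,::-1],None,fx=5,fy=5))
"
```

```text
pos [ 0.5438344  -0.02223688  0.11118278] rpy [-3.14040454e+00  2.10972661e-03 -1.09209069e-01] t 6.475 w 0.0002838250364861418 F [-2.28096442  2.48094497  0.83141568] tgt [ 0.52715033 -0.01783396]
shift cm -1.7064558293037921 -0.2558252094335881 turn deg 2.534220197929191 tcp rel hub in tool cm -1.5690408098238435 -4.894040979805075
```

View pics/scene4.png

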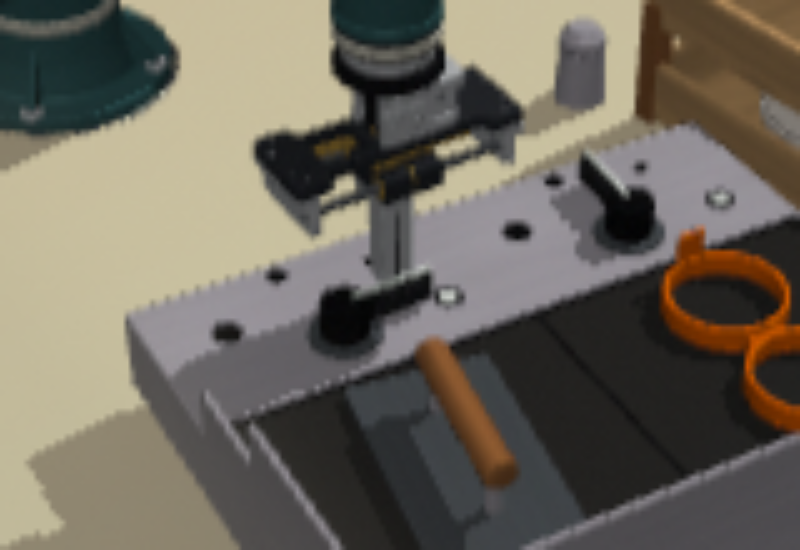

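The right lever now nearly points at the ring (448,296). I'll press a few mm more until the force rises at the stop.

>>> arm_command --plan '[0.2, 0, 0, 0, 0, 1, 1, 0.2, 0, 0, 0, 0, 1, 1, 0, 0, 0, 0, 0, 0, 1]'

```text
time: 6.9
tool_pos: [0.546, -0.0221, 0.1111]
ee_rot: [-3.14, 0.007, -0.145]
wrist_force: [-8.5, 4.1, 4.7]
width: 0.0002
```

>>> arm_command --plan '[0.2, 0, 0, 0, 0, 0, 1, 0, 0, 0, 0, 0, 0, 1]'

```text
time: 7.15
tool_pos: [0.5461, -0.0221, 0.1111]
ee_rot: [-3.14, 0.011, -0.145]
wrist_force: [-13.6, 5.5, 8.3]
width: 0.0002
```

```bash
python3 -c "
from h import *
rel(RH,0)
"
```

```text
pos [ 0.54614594 -0.02211423  0.11106363] rpy [-3.14014389  0.01114165 -0.1452339 ] t 7.15 w 0.00018352526961917738 F [-13.55899776   5.5146453    8.33649469] tgt [ 0.52715033 -0.01783396]
shift cm -1.9415083599159633 -0.14860847310605796 turn deg 0.4701495880303148 tcp rel hub in tool cm -1.5173459772797788 -4.87994267748018
```

The force rose to 14 N with no motion, so the lever is on the stop. I'll back off, rise, and turn for the left lever.

>>> arm_command --plan '[-1.5, 0, 0, 0, 0, 0, 1, -1.5, 0, 0, 0, 0, 0, 1, 0, 0, -3, 0, 0, 0, 1, 0, 0, -3, 0, 0, 0, 1, 0, 0, -3, 0, 0, 0, 1, 0, 0, -2, 0, 0, -8, 1, 0, 0, 0, 0, 0, -10, 1, 0, 0, 0, 0, 0, -10, 1]'

```text
time: 8.15
tool_pos: [0.521, -0.0197, 0.2222]
ee_rot: [3.14, -0.002, 0.348]
wrist_force: [-0.4, 0.1, 0.2]
width: 0.0012
```

>>> arm_command --plan '[0, 0, 0, 0, 0, -10, 1, 0, 0, 0, 0, 0, -10, 1, 0, 0, 0, 0, 0, -10, 1, 0, 0, 0, 0, 0, -10, 1, 0, 0, 0, 0, 0, -10, 1, 0, 0, 0, 0, 0, -10, 1, 0, 0, 0, 0, 0, 0, 1]'

```text
time: 9.02
tool_pos: [0.5208, -0.0196, 0.2216]
ee_rot: [3.14, 0.0, 1.388]
wrist_force: [-0.3, -0.2, -0.0]
width: 0.0005
```

```bash
python3 -c "
from h import *
rel(LH,1.54)
"
```

```text
pos [ 0.52076814 -0.01958164  0.22160351] rpy [3.14018336e+00 3.49895637e-04 1.38770299e+00] t 9.025 w 0.00046519610271533127 F [-0.29802329 -0.21717033 -0.00795468] tgt [0.53521271 0.13933653]
shift cm 15.889183252007387 -1.4731424997959808 turn deg 0.06546286143261619 tcp rel hub in tool cm -19.383468256445884 -3.530853134470316
```

>>> arm_command --plan '[5, -0.5, 0, 0, 0, 0, 1, 5, -0.5, 0, 0, 0, 0, 1, 5, -0.5, 0, 0, 0, 0, 1, 0.5, 0, 2, 0, 0, 0, 1, 0, 0, 2.5, 0, 0, 0, 1, 0, 0, 2.5, 0, 0, 0, 1, 0, 0, 2.5, 0, 0, 0, 1, 0, 0, 1.4, 0, 0, 0, 1]'

```text
time: 10.02
tool_pos: [0.5332, 0.1356, 0.111]
ee_rot: [-3.14, 0.001, 1.388]
wrist_force: [0.1, -1.4, 1.0]
width: 0.0002
```

```bash
python3 -c "
from h import *
rel(LH,1.54)
for n in ('scene',):
  s=cams.snapshot(n);cv2.imwrite(f'pics/{n}5.png',cv2.resize(s['pixels'][150:260,210:370,::-1],None,fx=5,fy=5))
"
```

```text
pos [0.53324519 0.1356489  0.11095054] rpy [-3.14032213e+00  7.07439627e-04  1.38770677e+00] t 10.025 w 0.00018343671224579537 F [ 0.14879035 -1.38756599  1.01669321] tgt [0.53521271 0.13933653]
shift cm 0.3984213785312061 0.1263241281029047 turn deg 0.0656793942666817 tcp rel hub in tool cm -3.8926874717899427 -5.130332967973419
```

View pics/scene5.png

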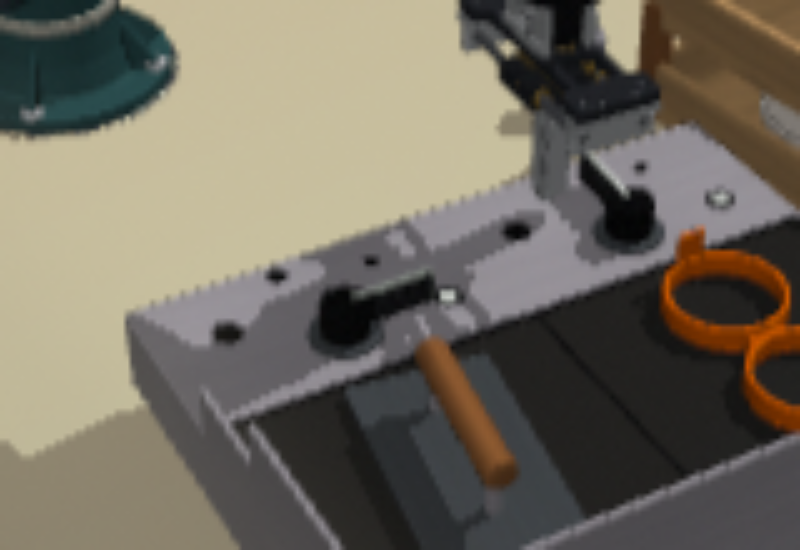

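The right lever points at its ring, and the finger stands beside the left lever. I'll advance 23 mm to contact and then sweep about 38°.

>>> arm_command --plan '[0.8, 0, 0, 0, 0, 0, 1, 0.8, 0, 0, 0, 0, 0, 1, 0.7, 0, 0, 0, 0, 0, 1, 0, 0, 0, 0, 0, 0, 1]'

```text
time: 10.58
tool_pos: [0.5385, 0.1592, 0.1131]
ee_rot: [3.14, -0.0, 1.391]
wrist_force: [-0.5, -0.2, -0.8]
width: 0.0003
```

>>> arm_command --plan '[0.43, -0.11, 0, 0, 0, 4.8, 1, 0.43, -0.11, 0, 0, 0, 4.8, 1, 0.43, -0.11, 0, 0, 0, 4.8, 1, 0.43, -0.11, 0, 0, 0, 4.8, 1, 0.43, -0.11, 0, 0, 0, 4.8, 1, 0.43, -0.11, 0, 0, 0, 4.8, 1, 0.43, -0.11, 0, 0, 0, 4.8, 1, 0, 0, 0, 0, 0, 0, 1]'

```text
time: 11.58
tool_pos: [0.5434, 0.1884, 0.1127]
ee_rot: [3.141, 0.001, 0.805]
wrist_force: [-0.1, -0.6, 1.4]
width: 0.0004
```

```bash
python3 -c "
from h import *
rel(LH,.87,px=-.0152)
for n in ('scene',):
  s=cams.snapshot(n);cv2.imwrite(f'pics/{n}6.png',cv2.resize(s['pixels'][150:260,210:370,::-1],None,fx=5,fy=5))
"
```

```text
pos [0.54342281 0.18844664 0.11265696] rpy [3.14142588e+00 6.80387800e-04 8.04667031e-01] t 11.575 w 0.00036759647127140263 F [-0.08894195 -0.57537448  1.38713761] tgt [0.54647678 0.19230461]
shift cm 0.4897528206423484 -0.04742403654727578 turn deg 5.048135556724752 tcp rel hub in tool cm -1.563893735916576 -5.066930399169304
```

View pics/scene6.png

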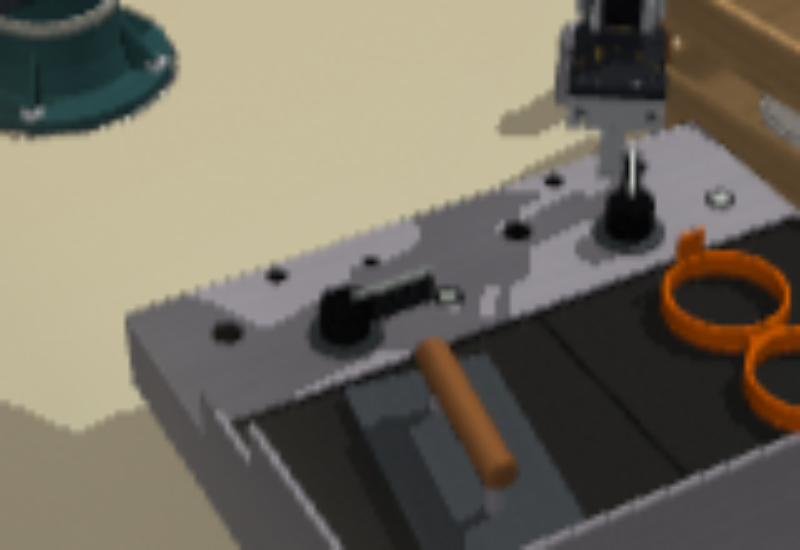

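The lever is now about 5° short of the low mark, so I'll do a last increment and then retreat.

>>> arm_command --plan '[0.25, -0.05, 0, 0, 0, 2.5, 1, 0.24, -0.05, 0, 0, 0, 2.5, 1, 0, 0, 0, 0, 0, 0, 1, 0, 0, 0, 0, 0, 0, 1]'

```text
time: 12.12
tool_pos: [0.5459, 0.1926, 0.1124]
ee_rot: [-3.141, 0.001, 0.717]
wrist_force: [-2.5, -0.8, 1.8]
width: -0.0001
```

```bash
python3 -c "
from h import *
rel(LH,.87,px=-.0152)
"
```

```text
pos [0.54592347 0.19258222 0.11240561] rpy [-3.14126519e+00  8.80733141e-04  7.17427464e-01] t 12.125 w -6.400588250123518e-05 F [-2.51900571 -0.8337998   1.77876961] tgt [0.54647678 0.19230461]
shift cm 0.023440311264013608 0.05729498405837628 turn deg 0.04967658148658335 tcp rel hub in tool cm -1.5391046409569262 -5.058610974844856
```

>>> arm_command --plan '[-1.5, 0, 0, 0, 0, 0, 1, -1.5, 0, 0, 0, 0, 0, 1, 0, 0, -3, 0, 0, 0, 1, 0, 0, -3, 0, 0, 0, 1, 0, 0, -3, 0, 0, 0, 1, 0, 0, -3, 0, 0, 0, 1, 0, 0, 0, 0, 0, 0, 1]'

```text
time: 13.0
tool_pos: [0.5247, 0.1729, 0.2356]
ee_rot: [3.138, -0.006, 0.716]
wrist_force: [-0.7, 0.3, -0.4]
width: 0.0003
```

>>> arm_command --plan '[-5, 0, 0, 0, 0, 0, 1, -5, 0, 0, 0, 0, 0, 1, -5, 0, 0, 0, 0, 0, 1, -5, 0, 0, 0, 0, 0, 1, -2, 4, 0, 0, 0, 0, 1, -2, 4, 0, 0, 0, 0, 1, 0, 4, 0, 0, 0, 0, 1, 0, 4, 0, 0, 0, 0, 1]'

```text
time: 14.0
tool_pos: [0.4473, -0.1063, 0.2305]
ee_rot: [-3.14, 0.001, 0.715]
wrist_force: [-0.9, 1.1, 0.1]
width: 0.0007
```

```bash
python3 -c "
from h import *
rel(LH,.87)
s=cams.snapshot('top');cv2.imwrite('pics/t7.png',s['pixels'][:,:,::-1]);cv2.imwrite('pics/t7z.png',cv2.resize(s['pixels'][165:260,175:375,::-1],None,fx=4,fy=4,interpolation=cv2.INTER_CUBIC))
"
```

```text
pos [ 0.44729476 -0.10632962  0.23053986] rpy [-3.13985781e+00  7.78519194e-04  7.15492500e-01] t 14.0 w 0.0007168411484973517 F [-0.90425459  1.07250751  0.10223382] tgt [0.53154621 0.17930008]
shift cm 25.0960495910315 -16.031675611268074 turn deg -0.06118869465779086 tcp rel hub in tool cm -28.6013873150672 11.035416266472986
```

View pics/t7z.png

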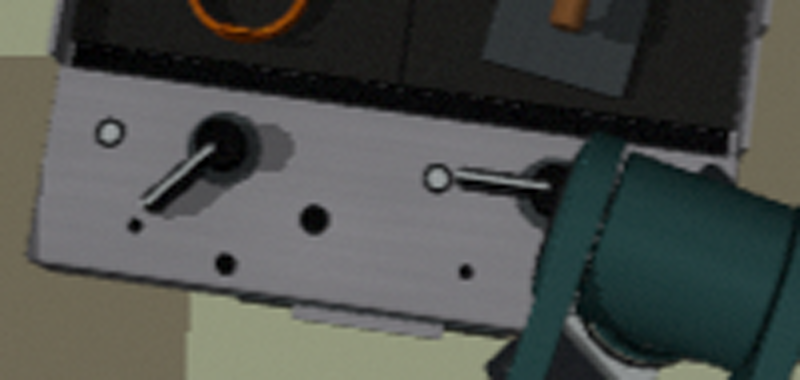

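View pics/t7.png

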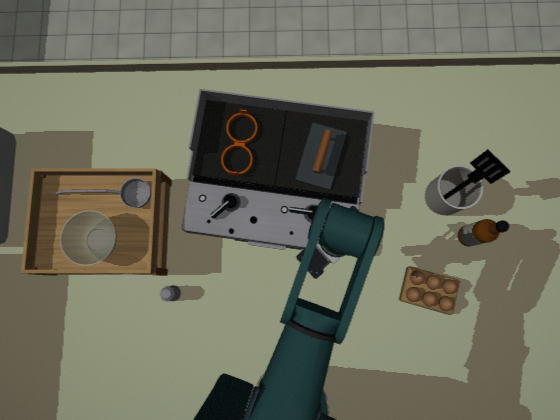

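The zoom shows the left lever's line from (213,148) to (145,208), towards the small dot at (135,226). The right lever's line runs from (550,187) to (458,174), at the ring. I'll measure both angles.

Run:
```python
from h import *
s=cams.snapshot("top"); d=np.load("pose.npz");R,t=d["R"],d["t"]
for hub,e in((LH,[(213,148),(145,208)]),(RH,[(550,187),(458,174)])):
    L=[R.T@(ray(s,*((np.array(q)+.5)/4-.5+[175,165]),.12)-t) for q in e]
    a=L[1]-L[0];b=L[1]-hub
    print([np.arctan2(-v[0],v[1]) for v in(a,b)],L)
print(robot.get_obs()["qvel"].round(3))
```

```text
[np.float64(0.8807522783952866), np.float64(0.902328056862645)] [array([-0.10554591,  0.12263428]), array([-0.15451858,  0.16305682])]
[np.float64(-0.0027962153732052795), np.float64(-0.0011856933962670403)] [array([-0.10010131, -0.11672491]), array([-0.09991867, -0.05140715])]
[ 0.037 -0.049  0.032  0.023  0.054  0.024]
```

Both readings are well inside their bands (left about 0.88–0.90, right about 0.00). I'll let the arm settle and hand in.

>>> arm_command --plan '[0, 0, 0, 0, 0, 0, 1, 0, 0, 0, 0, 0, 0, 1, 0, 0, 0, 0, 0, 0, 1, 0, 0, 0, 0, 0, 0, 1]'

```text
time: 14.6
tool_pos: [0.4476, -0.1047, 0.2328]
ee_rot: [3.141, -0.0, 0.717]
wrist_force: [0.5, 0.1, -1.1]
width: 0.0005
```

```bash
python3 -c "
from bench import close_job
print(close_job())"
```

```text
the job is handed in; nothing more can be done
None
```

The egg mould stood on the left zone, so I pushed the left lever to low and the right lever to its off stop. I used the shut fingertips on one flank only and handed the job in at about 14.6 s.

- **Lever angles:** the last top view, taken after the arm had moved away, reads the left lever at about 0.88–0.90 rad (target 0.73–1.01). The right lever reads about 0.00 rad (limit 0.10). At the right stop the force rose to about 14 N with no further motion.
- **Everything else:** in the top view the mould, press and bystanders look unmoved. I compared them only by eye and did not measure their shift. The tool was clear of everything at about 0.23 m when I handed in.
- **Failed checks:** none failed. The two readings of the left lever differed by about 0.02 rad, which is pixel-picking error.

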